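Thread the selector shaft through both gearbox bushings and hold it for the clip

TASK

Take the red-headed shaft out of the wooden rack and thread it from above, lower end first, through the upper and then the lower bronze bushing of the gearbox casing. Finish while still holding it in the gripper, still and spanning both bushings, with about 15 mm of its lower end showing below the lower bushing and clear of the casing's floor, so that a retaining clip can be put on. Leave the two spare shafts in the rack and do not disturb the other things on the bench.

Things in the scene. Friction and masses are not known exactly. Their poses are not given: they have to be found in the camera images.
- shaft: The shaft to fit: round steel rod 12 mm in diameter, with a round RED grip head 20 mm in diameter and 35 mm tall at its top; 170 mm long in all (head from 135 to 170 mm above the lower end), stepped down to 8 mm diameter over the lowest 5 mm, about 0.17 kg; origin at the centre of its flat lower end, z up along its axis. Starts upright in the rack.
- shaft_tip (a point): Centre of the lower end of the red-headed shaft (same point as the shaft's origin).
- spare_blue: Spare shaft with a BLUE head, of the same thickness but only 130 mm long, not wanted; origin at the centre of its flat lower end, z up along its axis. Starts upright in the rack.
- spare_yellow: Spare shaft with a YELLOW head, of the same thickness but only 130 mm long, not wanted; origin at the centre of its flat lower end, z up along its axis. Starts upright in the rack.
- rack: Fixed wooden block 60 x 200 x 45 mm (x, y, z), origin at the centre of its underside; three holes of 14 mm, 35 mm deep, in a row along its own y axis at -70, 0 and 70 mm; each holds one upright shaft, whose lower end is 10 mm above the table (head top at 180 mm for the red one, 140 mm for the spares). Which shaft is in which hole changes.
- casing: Gearbox casing half, fixed to the bench: aluminium tub about 185 x 190 mm with a 24 mm high rim and a 5 mm thick floor; a column up to 114 mm high stands 47 to 86 mm to the -x side of its origin and carries two bronze bushings one above the other on one vertical axis. Origin on the table directly under that axis, z up.
- upper_bush (a point): Centre of the mouth of the upper bronze bushing, 120 mm above the table. The bushing is 20 mm tall (100 to 120 mm), bore 14.5 mm; its mouth is a cone 8 mm deep, 26.5 mm wide at the top.
- lower_bush (a point): Centre of the mouth of the lower bronze bushing, 58 mm above the table. Same shape as the upper one, its lower face is 38 mm above the table and 33 mm above the casing's floor.
- bearing: Loose steel bearing ring lying flat, 42 mm wide, 14 mm tall; origin under its centre. Not to be disturbed.
- spray_can: Blue spray can standing, 56 mm wide, 190 mm tall; origin under its centre. Not to be disturbed.
- bolt_pot: White pot of bolts, 110 mm wide, 45 mm tall; origin under its centre. Not to be disturbed.
- wrench: Steel spanner about 165 mm long lying on the bench to the left, origin near its middle. Not to be disturbed.
- hammer: Hammer about 260 mm long with a wooden handle lying on the bench to the right, origin near its middle. Not to be disturbed.
- socket: Steel socket standing, 24 mm wide, 35 mm tall; origin under its centre. Not to be disturbed.
Not all that is in view belongs to the job. What is shaped like the shaft but green or turquoise is not meant.

How it is judged:
On the way, in this order (a step that is already met when the one before it is completed fails the run):
1. the red-headed shaft is drawn out of the rack in the gripper (height (world z) of shaft_tip above 0.055 m and contact force between the fingers and shaft above 1.5 N), for 0.1 s.
2. its lower end has gone down into the upper bushing (z of shaft_tip in the frame of casing below 0.108 m and horizontal distance between shaft_tip and upper_bush below 0.006 m and angle between shaft's own z axis and vertical below 0.09 rad and contact force between the fingers and shaft above 1.5 N), for 0.1 s.
3. its lower end has come out below the lower bushing too, the shaft still held (z of shaft_tip in the frame of casing below 0.032 m and horizontal distance between shaft_tip and lower_bush below 0.006 m and angle between shaft's own z axis and vertical below 0.09 rad and contact force between the fingers and shaft above 1.5 N), for 0.2 s.
At the end, for the whole second after the job is handed in: The red-headed shaft is held by the fingers (over 1.5 N), at rest (under 20 mm/s), upright within 0.09 rad, on the axis of both bushings (within 6 mm), its lower end 6 to 25 mm below the lower face of the lower bushing, so that neither its head nor its lower end rests on the casing (all of step 3 and z of shaft_tip in the frame of casing above 0.013 m and horizontal distance between shaft_tip and upper_bush below 0.006 m and linear speed of shaft below 0.02 m/s); the arm keeps its last pose, push and grip.
It fails at once if a spare shaft is pulled or pushed, or another thing on the bench is moved by more than 3 cm (spare shafts 2 cm) or the can is tipped (distance of any of spare_blue, spare_yellow from where it was at the start of the episode above 0.02 m or distance of any of bearing, spray_can, bolt_pot, wrench, hammer, socket from where it was at the start of the episode above 0.03 m or angle between spray_can's own z axis and vertical above 0.4 rad).
It also fails if it takes over 45 s, if anything falls off the work surface, if the arm or the gripper's body presses on something with over 40 N, if the wrist force passes 120 N, or if a joint passes its speed limit or range.

ROBOT

A 7-joint arm with a two-finger parallel gripper is mounted at the origin on the work surface. World frame = base frame: x ahead of the robot, y to its left, z up, the work surface at z = 0. Lengths are in m, angles in rad, forces in N, time in s.
With the tool pointing down it reaches from about 0.4 to 0.875 m from the base axis. Payload 6.5 kg.
Tool frame: the origin (TCP) lies on the centre line of the jaws, within the pads' length; the fingertips stand 17 mm ahead of it and the grasp point (between the pads) lies 2 mm behind it; z points along the fingers, y is the direction in which the jaws open and shut (so a half turn about z gives the same grasp; the last joint's range is limited). The gripper opens to 88 mm and grips with 3 to 60 N. Pads are 18 mm wide; open, the fingers measure 123 mm over their backs; the gripper's body (75 mm by 187 mm) begins 45 mm behind the grasp point.
Start: joints at [-1.196, 0.536, -0.004, 1.538, 0.003, 1.067, -0.071], TCP at [0.277, 0.588, 0.256] pointing down, gripper open.
Joint ranges: [-2.7, 2.7], [-0.37, 2.16], [-1.27, 1.26], [0.24, 2.4], [-1.31, 4.45], [0.19, 1.91], [-2.76, 2.76]. Speed limits (rad/s): [2.39, 2.39, 3.14, 3.14, 3.14, 3.14, 3.14].

INTERFACE

Orientations are given as a unit quaternion [x, y, z, w].
In Python, from workcell import sense, camera, camera_model, close_job gives the robot as it stands. The module is installed in compiled form; this text tells all that it offers.
- The arm moves only by the shell command python3 -m creep 'ROWS' [FORCE]. ROWS is JSON, a list of rows, each a list of 7 numbers: the shift along the tool's x, y, z in units of 50 mm (1.0 is 50 mm), then the turn, a rotation vector about the tool's x, y, z in units of 4 degrees (1.0 is 4 degrees), then the opening, from -1 (shut) to 1 (fully open), so that 0 is half open. A call has 1 to 20 rows; each row shifts and turns the pose as measured when the row begins, along the tool's axes as they then stand; what a row does not reach is not made up. A row lasts 1/10 s, in which the tool goes at most 50 mm and 8.59 degrees, less where a joint would pass 70% of its speed; a pose out of reach is approached as far as the arm can. A call with a number of a shift or a turn outside -1 to 1 is refused whole. A call with a gripper value outside its range is refused whole. The fingers move at their own pace and stop on an object; FORCE is the grip in N (left out, the last holds). Time passes only in rows, so rows that do not move let the fingers close. It gives the time, the measured TCP pose, the force and the opening at its end, in the units of the state.
- sense(): the state, without advancing time (a new reading comes with each control period).
- camera(name): name is "scene" or "top" or "wrist"; returns (picture, depth): 400x640x3 uint8, red, green, blue; 400x640 float32, m along the optical axis (not along the pixel's ray), 0 where there is no reading.
- camera_model(name): a dict with "mtx" (3x3 intrinsics, pixels), "R" (3x3) and "t" (3): a world point X has camera coordinates R X + t; the wrist camera has in their place "T_tool_cam" (4x4, takes a point from camera to tool coordinates, whose origin is the TCP and whose axes are the flange's). Camera axes: x right, y down, z forward; pixel columns grow to the right and rows downward; lengths in m; the calibration is good to about 2 mm. A picture is of the moment at which its call begins: read the wrist's pose just before it. camera_model takes no time and is no camera call.
- close_job(): hands the job in, once; it reports no verdict.
The state is a dict: "time_s": time; "qpos": joint angles; "joint_velocities": joint speeds; "joint_torque": joint torques, N m; "tcp_pos": TCP position; "eef_rot": TCP orientation; "ft_force": force on the tool from outside, world axes, zero at the start; "ft_torque": the same for the moment, N m; "gripper_width": finger opening in m.
Only numpy, scipy, OpenCV 4.12 (cv2) and the standard library are available. Lean on these libraries where they do the work, as an engineer would, in place of code of your own. Each camera call takes 0.05 s, during which the arm holds its last target.

## Working session

There is one attempt and no reset: what is moved stays moved. The work goes in short steps, Python scripts to look and compute and a shell command to move; the robot and the scene stay as the last step left them, time stands still between calls to the robot, and variables do not carry over. Pictures are saved under pics/ and viewed, and the job is handed in when it is done.

```bash
mkdir -p pics; cat > h.py <<'E'
import numpy as np, cv2
from workcell import sense, camera, camera_model, close_job
from scipy.spatial.transform import Rotation as R
def shot(name,fn):
    s=sense(); p,d=camera(name); cv2.imwrite('pics/'+fn+'.png',p[:,:,::-1]); np.savez('pics/'+fn+'.npz',p=p,d=d,pos=s['tcp_pos'],q=s['eef_rot']); return p,d
def cam(name,pos=None,q=None):
    m=camera_model(name); K=np.array(m['mtx'])
    if name=='wrist':
        T=np.array(m['T_tool_cam']); W=np.eye(4); W[:3,:3]=R.from_quat(q).as_matrix(); W[:3,3]=pos; M=W@T
        return K,M[:3,:3],M[:3,3]
    Rm=np.array(m['R']); t=np.array(m['t']); return K,Rm.T,-Rm.T@t
def ray(c,u,v):
    K,Rw,o=c; d=Rw@np.linalg.solve(K,[u,v,1.]); return o,d
def onz(c,u,v,z):
    o,d=ray(c,u,v); return o+d*(z-o[2])/d[2]
def pt(c,u,v,dep):
    o,d=ray(c,u,v); return o+d*dep
E
python3 - <<'E'
from h import *
for n in ['scene','top','wrist']: shot(n,n+'0')
print(sense())
for n in ['scene','top']: print(n,cam(n))
print(camera_model('wrist'))
E
```

```text
{'time_s': 0.15, 'qpos': array([-1.19618366,  0.53701597, -0.00441717,  1.53860701,  0.00262661,
        1.06729254, -0.07119581]), 'joint_velocities': array([-0.00056864, -0.00168035,  0.00222277, -0.0042432 ,  0.00011596,
        0.00102447,  0.00170329]), 'joint_torque': array([ 1.61830922e-03, -5.71325290e+01,  9.91876982e-01, -2.51830584e+01,
       -5.61355962e-02,  1.52267207e-02,  9.43492614e-05]), 'tcp_pos': array([0.27717595, 0.5874604 , 0.25504036]), 'eef_rot': array([ 2.18591973e-01,  9.75816128e-01, -6.54192998e-04, -7.84688364e-05]), 'ft_force': array([-0.35252256,  0.94632984,  0.55534828]), 'ft_torque': array([-0.02150001,  0.0156593 , -0.04835381]), 'gripper_width': 0.08788588142468387}
scene (array([[410.59056243,   0.        , 317.22352264],
       [  0.        , 410.59056243, 198.14124012],
       [  0.        ,   0.        ,   1.        ]]), array([[-0.87078726,  0.41468515, -0.26413213],
       [ 0.49162919,  0.74042331, -0.45833837],
       [ 0.00550347, -0.52897028, -0.8486225 ]]), array([0.86528075, 0.47761963, 1.00257738]))
top (array([[380.75269518,   0.        , 319.73974562],
       [  0.        , 380.75269518, 199.24511916],
       [  0.        ,   0.        ,   1.        ]]), array([[ 0.00927986, -0.99931326,  0.03587341],
       [-0.99995436, -0.00919229,  0.00260512],
       [-0.00227357, -0.03589594, -0.99935295]]), array([ 0.54293124, -0.0355072 ,  1.11991699]))
{'mtx': array([[335.76950799,   0.        , 320.18616726],
       [  0.        , 335.76950799, 191.84358109],
       [  0.        ,   0.        ,   1.        ]]), 'T_tool_cam': array([[ 1.14049401e-03, -9.59848920e-01, -2.80515150e-01,
         7.22414069e-02],
       [ 9.99999266e-01,  1.20913114e-03, -7.16183844e-05,
         1.61914863e-04],
       [ 4.07922431e-04, -2.80514862e-01,  9.59849595e-01,
        -1.29701794e-01],
       [ 0.00000000e+00,  0.00000000e+00,  0.00000000e+00,
         1.00000000e+00]])}
```

View pics/scene0.png

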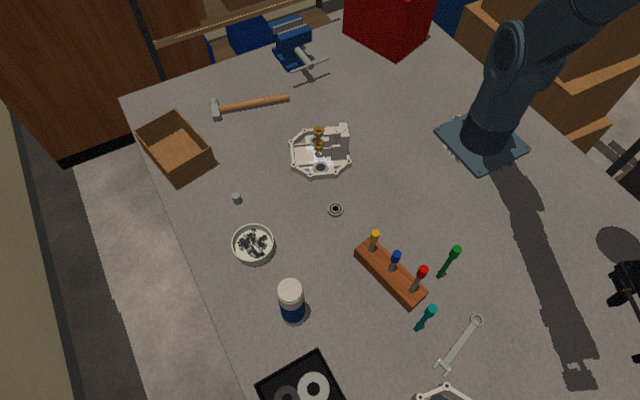

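View pics/top0.png

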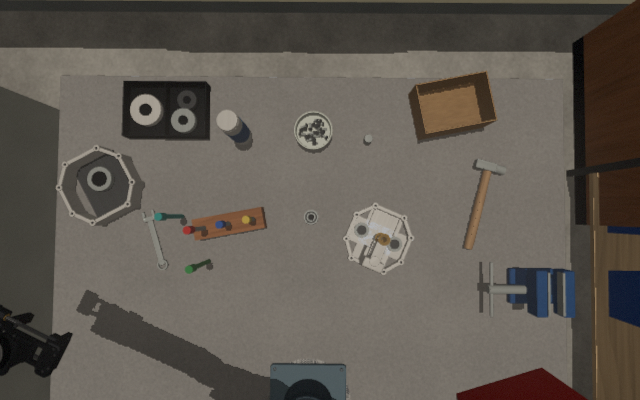

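View pics/wrist0.png

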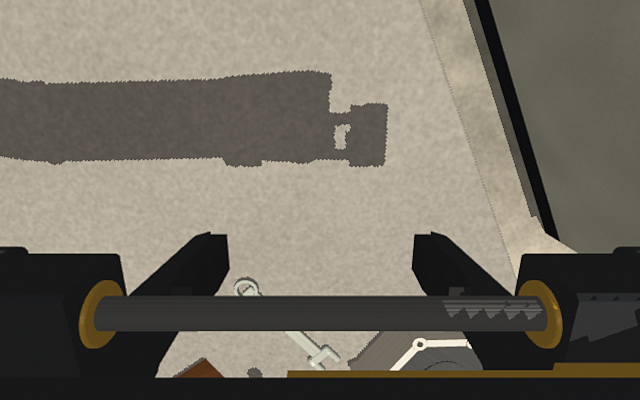

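The top view shows the rack at (230,223): a red head (188,230) at its left end, then blue (220,225) and yellow (246,220). The turquoise one (160,216) and the green one (190,268) stand off the rack. The bronze bushings are at about (382,239). I'll measure them and confirm with an enlarged crop.

```bash
python3 - <<'E'
from h import *
for n,(x0,y0,w,h) in {'top':(140,190,140,100),'scene':(340,210,140,130)}.items():
    z=np.load(f'pics/{n}0.npz'); p=z['p']
    a=cv2.resize(p[y0:y0+h,x0:x0+w],None,fx=4,fy=4,interpolation=cv2.INTER_CUBIC)
    cv2.imwrite(f'pics/crop_{n}.png',a[:,:,::-1])
for n,(x0,y0,w,h) in {'top':(340,195,80,85),'scene':(280,115,80,70)}.items():
    z=np.load(f'pics/{n}0.npz'); p=z['p']
    a=cv2.resize(p[y0:y0+h,x0:x0+w],None,fx=7,fy=7,interpolation=cv2.INTER_CUBIC)
    cv2.imwrite(f'pics/cas_{n}.png',a[:,:,::-1])
H={'red':[(0,8),(172,180)],'blue':[(105,125)],'yellow':[(20,32)],'green':[(50,75)],'teal':[(80,100)]}
for n in ['top','scene']:
    z=np.load(f'pics/{n}0.npz'); p=z['p']; d=z['d']; c=cam(n)
    hsv=cv2.cvtColor(p,cv2.COLOR_RGB2HSV)
    for k,rs in H.items():
        m=np.zeros(p.shape[:2],np.uint8)
        for a,b in rs: m|=cv2.inRange(hsv,(a,150,50),(b,255,255))
        N,l,st,ce=cv2.connectedComponentsWithStats(m)
        for i in range(1,N):
            if 12<st[i,4]<400:
                u,v=ce[i]; dd=np.median(d[l==i])
                P=np.array([pt(c,uu,vv,d[vv,uu]) for vv,uu in zip(*np.nonzero(l==i))])
                print(n,k,st[i],ce[i].round(1),'med',np.median(P,0).round(4),'top',P[P[:,2]>np.percentile(P[:,2],95)-.004].mean(0).round(4))
E
```

```text
top red [183 227   9   7  50] [186.8 229.8] med [0.4978 0.2935 0.1793] top [0.4982 0.2951 0.1807]
top blue [633 275   7  23  37] [637.6 285.8] med [ 0.2661 -1.3129 -0.4248] top [ 0.2732 -1.3087 -0.4136]
top blue [610 305  10  12  26] [614.3 310.8] med [ 0.1306 -1.3138 -0.5525] top [ 0.1319 -1.3138 -0.5255]
top yellow [242 216   8   7  43] [245.6 219.1] med [0.5255 0.1571 0.14  ] top [0.5247 0.1582 0.1405]
scene red [417 265  12  14 116] [422.1 271.2] med [0.5028 0.3011 0.1781] top [0.4982 0.2998 0.1797]
scene blue [454  11   7   5  13] [457.4  12.5] med [-0.7251 -0.8474 -0.2864] top [0.8653 0.4776 1.0026]
scene blue [277  26  34  15 196] [293.6  33. ] med [ 0.3426 -0.6003  0.1285] top [ 0.3395 -0.6003  0.1297]
scene blue [450  29   5   6  13] [452.1  31.4] med [-0.7249 -0.846  -0.3991] top [-0.7237 -0.8401 -0.3861]
scene blue [205  39  10  25  75] [209.8  51.7] med [ 0.4768 -1.3083 -0.3815] top [ 0.4743 -1.3328 -0.3595]
scene blue [272  47   5   6  13] [274.2  48.8] med [ 0.3833 -0.6936  0.0199] top [ 0.3829 -0.6855  0.0225]
scene blue [276  54   9   8  41] [280.1  56.9] med [ 0.3816 -0.6402  0.0179] top [ 0.38   -0.6375  0.0208]
scene blue [285  62  14   8  60] [291.3  65.1] med [ 0.3667 -0.5815  0.0185] top [ 0.3663 -0.5812  0.0199]
scene blue [391 250  10  13  90] [395.5 256. ] med [0.5165 0.2326 0.1386] top [0.5192 0.2357 0.1574]
scene yellow [370 229  10  14  97] [374.4 235.3] med [0.5278 0.1646 0.1372] top [0.5246 0.1627 0.1396]
scene green [450 245  11  16  85] [455.4 251.2] med [0.4048 0.2974 0.1692] top [0.401  0.2951 0.1702]
scene green [437 263  11  14  39] [442.5 269.9] med [0.4049 0.2977 0.0579] top [0.405  0.2965 0.0939]
scene teal [414 304  23  27 180] [426.5 315.3] med [0.5357 0.3762 0.1537] top [0.5318 0.3747 0.1697]
```

```bash
python3 -c "
import cv2,numpy as np
a=cv2.imread('pics/crop_top.png');b=cv2.imread('pics/crop_scene.png')
" 
```

```text
(no output)
```

View pics/crop_scene.png

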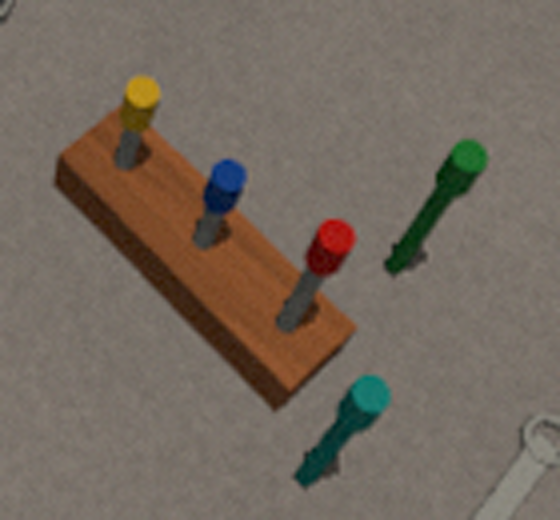

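View pics/cas_top.png

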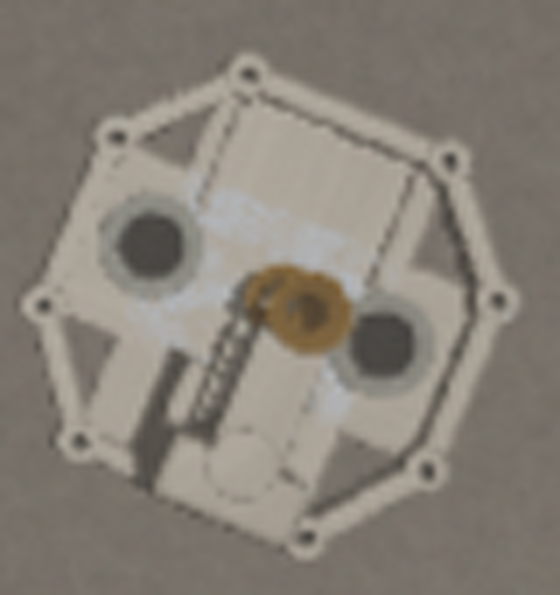

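View pics/cas_scene.png

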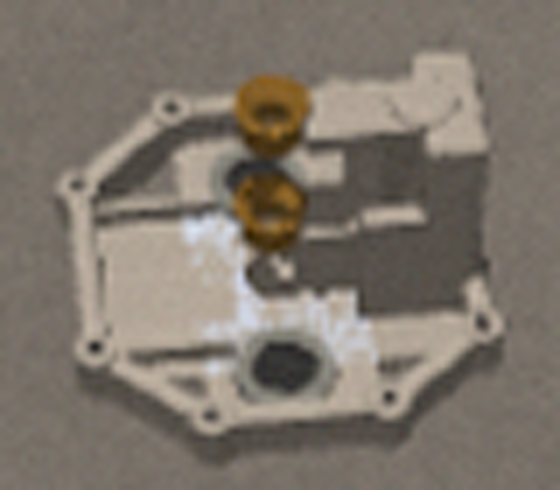

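The crop confirms that the red-headed shaft standing in the rack's end hole (scene 422,271) is the one meant. The green (455,251) and turquoise (426,315) ones stand outside the rack and are lookalikes. The head top is at about (0.498, 0.298, 0.18). I'll move above it and refine with the wrist camera.

```bash
python3 -m creep '[[-0.5,-0.26,0,0,0,0,0.2],[-0.8,-0.41,0,0,0,0,0.2],[-0.8,-0.41,0,0,0,0,0.2],[-0.8,-0.41,0,0,0,0,0.2],[-0.8,-0.41,0,0,0,0,0.2],[-0.8,-0.41,0,0,0,0,0.2],[-0.8,-0.41,0,0,0,0,0.2],[-0.8,-0.41,0,0,0,0,0.2],[-0.4,-0.2,0,0,0,0,0.2],[0,0,0,0,0,0,0.2]]' 30
python3 - <<'E'
from h import *
p,d=shot('wrist','wrist1'); z=np.load('pics/wrist1.npz'); c=cam('wrist',z['pos'],z['q'])
print(z['pos'],z['q'])
hsv=cv2.cvtColor(p,cv2.COLOR_RGB2HSV); m=cv2.inRange(hsv,(0,150,50),(8,255,255))|cv2.inRange(hsv,(172,150,50),(180,255,255))
N,l,st,ce=cv2.connectedComponentsWithStats(m)
for i in range(1,N):
    if st[i,4]>100:
        P=np.array([pt(c,u,v,d[v,u]) for v,u in zip(*np.nonzero(l==i))]); T=P[abs(P[:,2]-.18)<.004]
        print(st[i],len(T),T.mean(0) if len(T) else P.mean(0),(T[:,:2].min(0)+T[:,:2].max(0))/2 if len(T) else 0)
# bush
for n,u0 in [('top',(340+310/7-.43,195+312/7-.43)),('scene',(280+271/7-.43,115+105/7-.43))]:
    print(n,onz(cam(n),*u0,0.12))
E
```

```text
time_s: 1.15
tcp_pos: [0.5059, 0.2875, 0.2513]
eef_rot: [0.217, 0.976, -0.002, -0.002]
ft_force: [-0.0, -0.7, -1.5]
gripper_width: 0.0529
[0.50593494 0.28752981 0.25132215] [ 0.21650338  0.97627755 -0.00234503 -0.00171471]
[ 316  169   31   42 1065] 802 [0.49782085 0.29842106 0.18052393] [0.49828255 0.29825482]
top [ 0.47589654 -0.2016554   0.12      ]
scene [ 0.47564715 -0.19652991  0.12      ]
```

View pics/wrist1.png

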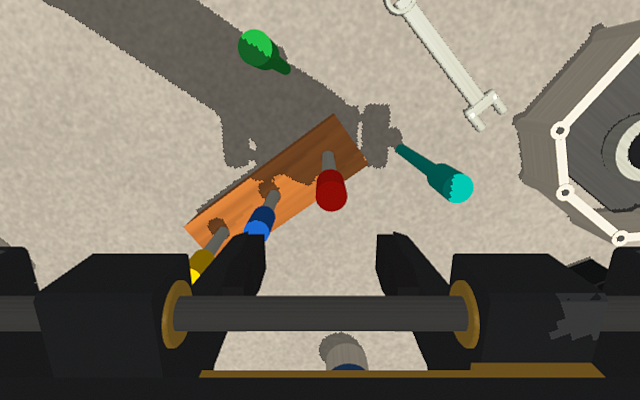

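The wrist view shows the red head at (331,190) and agrees with the earlier estimate. It is at (0.498, 0.2984), and the lookalikes are clear of the finger paths. Next I centre, then descend.

```bash
python3 -m creep '[[0.12,0.07,0,0,0,0,0.2],[0.12,0.06,0,0,0,0,0.2],[0,0,0.3,0,0,0,0.2],[0,0,0.3,0,0,0,0.2],[0,0,0.2,0,0,0,0.2],[0,0,0,0,0,0,0.2]]' 30
```

```text
time_s: 1.8
tcp_pos: [0.4875, 0.3131, 0.21]
eef_rot: [0.207, 0.978, 0.0, -0.004]
ft_force: [0.2, -0.2, 0.3]
gripper_width: 0.0527
```

```bash
python3 -m creep '[[-0.15,-0.09,0,0,0,0,0.2],[-0.15,-0.09,0,0,0,0,0.2],[0,0,0,0,0,0,0.2],[0,0,0,0,0,0,0.2]]'
python3 -c "
from h import *
s=sense();print(s['tcp_pos'],s['eef_rot'],abs(s['joint_velocities']).max(), R.from_quat(s['eef_rot']).as_matrix())"
```

```text
time_s: 2.2
tcp_pos: [0.4985, 0.299, 0.2115]
eef_rot: [0.207, 0.978, 0.001, -0.004]
ft_force: [-0.5, 0.5, 0.2]
gripper_width: 0.0528
[0.49853833 0.29902188 0.21147168] [ 2.06643900e-01  9.78408851e-01  9.30270958e-04 -3.68156585e-03] 0.01302814614574471 [[-9.14569490e-01  4.04371291e-01 -6.81968358e-03]
 [ 4.04357591e-01  9.14594867e-01  3.34191693e-03]
 [ 7.58862286e-03  2.98824431e-04 -9.99971161e-01]]
```

Centred within 1 mm. Descending 47 mm.

```bash
python3 -m creep '[[0,0,0.25,0,0,0,0.2],[0,0,0.25,0,0,0,0.2],[0,0,0.25,0,0,0,0.2],[0,0,0.15,0,0,0,0.2],[0,0,0,0,0,0,0.2],[0,0,0,0,0,0,0.2]]'
```

```text
time_s: 2.8
tcp_pos: [0.4976, 0.2988, 0.1615]
eef_rot: [0.207, 0.978, 0.0, -0.004]
ft_force: [0.4, 0.7, 0.6]
gripper_width: 0.053
```

```bash
python3 -m creep '[[0,0,0,0,0,0,-0.6],[0,0,0,0,0,0,-0.6],[0,0,0,0,0,0,-0.9],[0,0,0,0,0,0,-1],[0,0,0,0,0,0,-1],[0,0,0,0,0,0,-1]]' 40; python3 -m creep '[[0,0,-0.2,0,0,0,-1],[0,0,-0.3,0,0,0,-1],[0,0,-0.3,0,0,0,-1],[0,0,-0.3,0,0,0,-1],[0,0,-0.3,0,0,0,-1],[0,0,-0.3,0,0,0,-1],[0,0,0,0,0,0,-1],[0,0,0,0,0,0,-1]]'
python3 - <<'E'
from h import *
shot('wrist','wrist2');shot('scene','scene2')
E
```

```text
time_s: 3.4
tcp_pos: [0.4983, 0.2994, 0.1628]
eef_rot: [0.207, 0.978, 0.001, -0.004]
ft_force: [1.5, -0.1, -0.8]
gripper_width: 0.019
time_s: 4.2
tcp_pos: [0.4986, 0.2988, 0.2544]
eef_rot: [0.207, 0.978, 0.002, -0.003]
ft_force: [0.0, -0.2, -1.2]
gripper_width: 0.0189
```

View pics/wrist2.png

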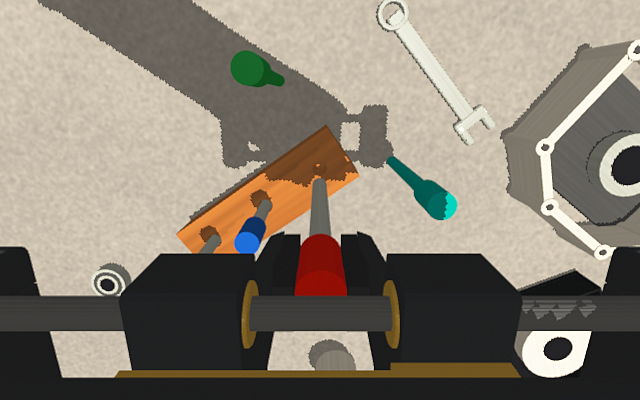

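View pics/scene2.png

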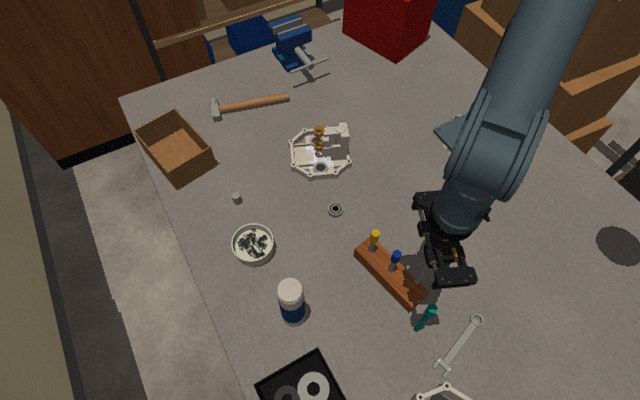

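The red shaft is clamped upright, with its tip at wrist (318,180). Its rack hole is empty and the spares haven't moved. Next I raise it and carry it toward the casing.

```bash
python3 -m creep '[[0,0,-0.3,0,0,0,-1],[0,0,-0.3,0,0,0,-1],[0,0,-0.3,0,0,0,-1],[0,0,-0.3,0,0,0,-1],[0,0,0,0,0,0,-1],[-0.15,-0.4,0,0,0,0,-1],[-0.27,-0.7,0,0,0,0,-1],[-0.27,-0.7,0,0,0,0,-1],[-0.27,-0.7,0,0,0,0,-1],[-0.27,-0.7,0,0,0,0,-1],[-0.27,-0.7,0,0,0,0,-1],[-0.27,-0.7,0,0,0,0,-1],[-0.27,-0.7,0,0,0,0,-1],[-0.27,-0.7,0,0,0,0,-1],[-0.27,-0.7,0,0,0,0,-1],[-0.2,-0.5,0,0,0,0,-1],[-0.1,-0.3,0,0,0,0,-1],[0,0,0,0,0,0,-1],[0,0,0,0,0,0,-1],[0,0,0,0,0,0,-1]]'
python3 - <<'E'
from h import *
shot('wrist','wrist3')
s=sense();print(s['tcp_pos'],R.from_quat(s['eef_rot']).as_matrix().round(4),abs(s['joint_velocities']).max())
E
```

```text
time_s: 6.3
tcp_pos: [0.4676, -0.1176, 0.2936]
eef_rot: [0.205, 0.979, -0.007, -0.018]
ft_force: [0.4, 0.5, -0.5]
gripper_width: 0.0191
[ 0.46761614 -0.11722144  0.2936307 ] [[-0.9157  0.4    -0.0383]
 [ 0.4005  0.9163 -0.0055]
 [ 0.0329 -0.0203 -0.9993]] 0.005025328438315187
```

View pics/wrist3.png

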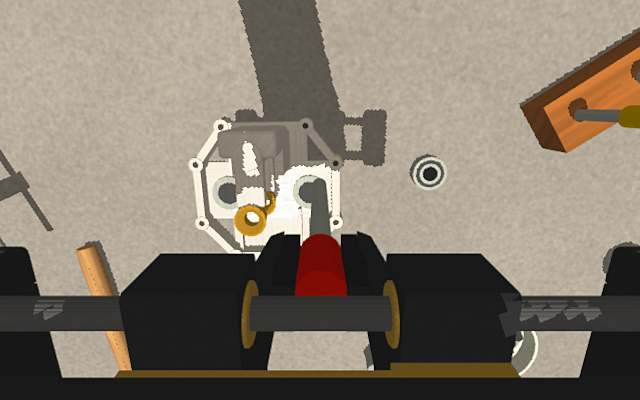

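The wrist view shows the upper bushing ring at (251,220), the held shaft at (318,240) and a tool tilt of about 2° that I need to correct. I'll measure the bushing.

```bash
cat > bush.py <<'E'
from h import *
def bush(fn):
    z=np.load('pics/'+fn+'.npz'); p=z['p'];d=z['d'];c=cam('wrist',z['pos'],z['q'])
    hsv=cv2.cvtColor(p,cv2.COLOR_RGB2HSV); m=cv2.inRange(hsv,(12,120,60),(28,255,255)); m[250:]=0
    v,u=np.nonzero(m); P=np.array([pt(c,a,b,d[b,a]) for a,b in zip(u,v)])
    k=abs(P[:,2]-.12)<.004; Q=P[k]; print(len(P),len(Q),np.percentile(P[:,2],[5,50,95]).round(4))
    print('pix',u[k].min(),u[k].max(),v[k].min(),v[k].max())
    mid=(Q[:,:2].min(0)+Q[:,:2].max(0))/2
    (cx,cy),r=cv2.minEnclosingCircle(Q[:,:2].astype(np.float32)*1000)
    print('z',Q[:,2].mean(),'mean',Q[:,:2].mean(0),'mid',mid,'circ',cx,cy,r)
    e=np.zeros(m.shape,np.uint8); e[v[k],u[k]]=255
    cn=max(cv2.findContours(e,cv2.RETR_EXTERNAL,cv2.CHAIN_APPROX_NONE)[0],key=len)
    (eu,ev),_,_=cv2.fitEllipse(cn); print('ellipse',eu,ev,onz(c,eu,ev,.12))
def toolup():
    s=sense(); M=R.from_quat(s['eef_rot']).as_matrix(); a=M[:,2]
    w=np.cross(a,[0,0,-1]); print('tcp',s['tcp_pos'].round(4),'z',a.round(4),'turn units',(M.T@np.degrees(w)/4).round(3),'v',abs(s['joint_velocities']).max().round(3),'F',s['ft_force'].round(1))
    return s,M
def go(x,y,z=None):
    s,M=toolup(); t=np.array([x,y,s['tcp_pos'][2] if z is None else z])-s['tcp_pos']; print('move units',(M.T@t/.05).round(3))
E
python3 - <<'E'
from bush import *
bush('wrist3')
# recheck via top / scene masks
for n in ['top','scene']:
    z=np.load(f'pics/{n}0.npz');p=z['p'];d=z['d'];c=cam(n)
    m=cv2.inRange(cv2.cvtColor(p,cv2.COLOR_RGB2HSV),(12,120,40),(28,255,255)); m[:, :280]=0;m[:,420:]=0;m[:115]=0;m[280:]=0
    v,u=np.nonzero(m);P=np.array([pt(c,a,b,d[b,a]) for a,b in zip(u,v)]);k=abs(P[:,2]-.12)<.004;Q=P[k]
    print(n,len(Q),Q.mean(0),(Q.min(0)+Q.max(0))/2)
toolup()
E
```

```text
8345 617 [0.0094 0.0452 0.1192]
pix 234 639 106 235
z 0.11931712190310896 mean [ 0.48753206 -0.10936843] mid [ 0.49615751 -0.02662315] circ 495.5753173828125 -26.623146057128906 188.61631774902344
ellipse 249.91934204101562 220.2970733642578 [ 0.47508186 -0.19861745  0.12      ]
top 41 [ 0.47837344 -0.2020394   0.11913007] [ 0.47632803 -0.20089825  0.11960824]
scene 43 [ 0.48811055 -0.11351695  0.1188494 ] [ 0.49693461 -0.02012158  0.11988143]
tcp [ 0.4676 -0.1172  0.2936] z [-0.0383 -0.0055 -0.9993] turn units [-0.291 -0.472  0.   ] v 0.005 F [-0.3  0.3 -1.3]
```

```bash
python3 -m creep '[[0,0,0,-0.15,-0.24,0,-1],[0,0,0,-0.14,-0.23,0,-1],[0,0,0,0,0,0,-1],[0,0,0,0,0,0,-1]]'
python3 -c "
from bush import *
go(.4751,-.1986,.300)"
```

```text
time_s: 6.75
tcp_pos: [0.4679, -0.1143, 0.2935]
eef_rot: [0.202, 0.979, 0.001, 0.001]
ft_force: [0.6, 0.2, -0.4]
gripper_width: 0.0189
tcp [ 0.4679 -0.1143  0.2935] z [ 0.0033  0.0014 -1.    ] turn units [0.037 0.036 0.   ] v 0.01 F [ 0.6  0.2 -0.4]
move units [-0.8   -1.492 -0.133]
```

```bash
python3 -m creep '[[0,0,-0.15,0,0,0,-1],[-0.16,-0.3,0,0,0,0,-1],[-0.16,-0.3,0,0,0,0,-1],[-0.16,-0.3,0,0,0,0,-1],[-0.16,-0.3,0,0,0,0,-1],[-0.16,-0.3,0,0,0,0,-1],[0,0,0,0,0,0,-1],[0,0,0,0,0,0,-1],[0,0,0,0,0,0,-1]]'
python3 -c "
from bush import *
go(.4751,-.1986,.300)"
```

```text
time_s: 7.65
tcp_pos: [0.4772, -0.2, 0.3056]
eef_rot: [0.201, 0.98, 0.001, 0.003]
ft_force: [-0.0, 0.3, -1.0]
gripper_width: 0.0189
tcp [ 0.4772 -0.2     0.3056] z [ 0.0071  0.0015 -1.    ] turn units [0.061 0.085 0.   ] v 0.012 F [-0.   0.3 -1. ]
move units [0.051 0.01  0.111]
```

```bash
python3 -m creep '[[0.05,0.01,0,0.06,0.08,0,-1],[0,0,0,0,0,0,-1],[0,0,0,0,0,0,-1]]'
python3 - <<'E'
from bush import *
go(.4751,-.1986,.300)
for n in ['wrist','scene','top']: 
    p,d=shot(n,n+'4')
p=np.load('pics/wrist4.npz')['p']; a=cv2.resize(p[140:290,220:420],None,fx=4,fy=4)
b=np.load('pics/scene4.npz')['p']; b=cv2.resize(b[100:200,270:400],None,fx=6,fy=6)
cv2.imwrite('pics/w4c.png',a[:,:,::-1]);cv2.imwrite('pics/s4c.png',b[:,:,::-1])
E
```

```text
time_s: 7.95
tcp_pos: [0.4752, -0.196, 0.3057]
eef_rot: [0.199, 0.98, 0.0, -0.0]
ft_force: [0.0, -0.7, -1.8]
gripper_width: 0.0187
tcp [ 0.4752 -0.196   0.3057] z [-3.e-04  9.e-04 -1.e+00] turn units [ 0.01  -0.009  0.   ] v 0.009 F [ 0.  -0.7 -1.8]
move units [-0.019 -0.048  0.114]
```

View pics/w4c.png

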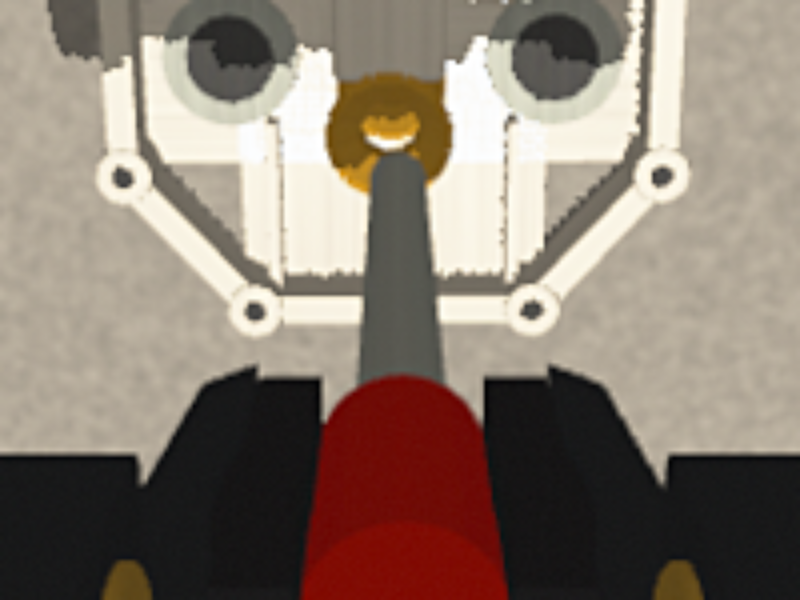

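View pics/s4c.png

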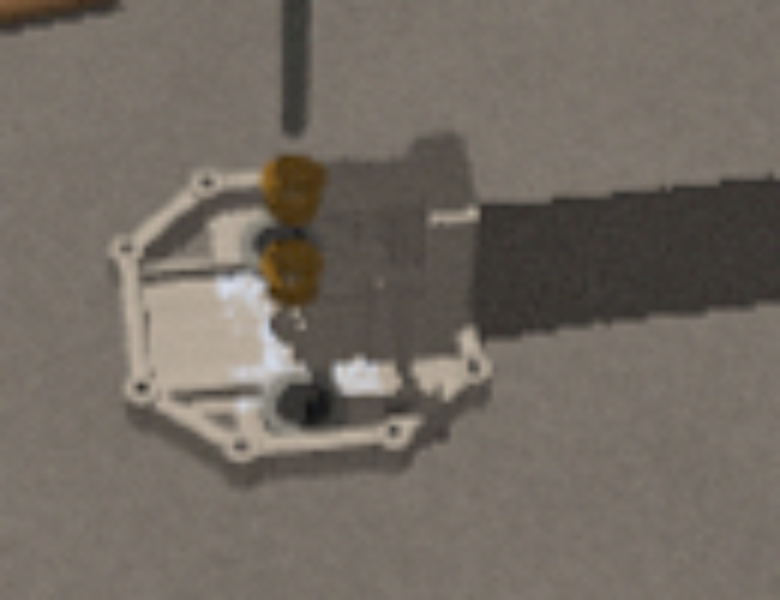

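Both views show the shaft just above the upper bushing. In the wrist crop the tip is at (319.5,181) and the ring centre at about (317,173). I'll compute the offset.

```bash
python3 - <<'E'
from bush import *
z=np.load('pics/wrist4.npz');c=cam('wrist',z['pos'],z['q']);p=z['p'];d=z['d']
h=cv2.cvtColor(p,cv2.COLOR_RGB2HSV)[140:200,290:350]
m=cv2.inRange(h,(12,120,40),(28,255,255))
v,u=np.nonzero(m);v+=140;u+=290
P=np.array([pt(c,a,b,d[b,a]) for a,b in zip(u,v)]);k=(P[:,2]>.116)&(P[:,2]<.124);Q=P[k]
A=np.c_[2*Q[:,:2],np.ones(len(Q))]
print('rim pix',u[k].min(),u[k].max(),v[k].min(),v[k].max(),len(Q),Q[:,2].mean())
print('rim xy range',Q[:,:2].min(0),Q[:,:2].max(0))
(cx,cy),r=cv2.minEnclosingCircle((Q[:,:2]*1000).astype(np.float32));print('circ',cx,cy,r)
# shaft depth points
vv,uu=np.mgrid[170:232,312:328];S=np.array([pt(c,a,b,d[b,a]) for a,b in zip(uu.ravel(),vv.ravel())])
ax,ay=z['pos'][:2];k=(np.hypot(S[:,0]-ax,S[:,1]-ay)<.02)&(S[:,2]>.14);S=S[k]
print('shaft z min',S[:,2].min())
for lo in np.arange(.15,.27,.02):
    q=S[(S[:,2]>lo)&(S[:,2]<lo+.02)]; 
    if len(q): print(round(lo,2),len(q),q.mean(0).round(4))
for t,zz in ((180.5,.1537),):
    print('tip',onz(c,319.3,t,zz))
# scene: shaft axis pixel & bush, column-only check
z=np.load('pics/scene4.npz');c=cam('scene');K,Rw,o=c
def pr(X): q=Rw.T@(np.array(X)-o); q=K@q; return q[:2]/q[2]
print('scene predicted tip',pr([ax,ay,.1537]),'bush',pr([.4751,-.1986,.12]))
E
```

```text
rim pix 302 332 158 187 358 0.11909039793343042
rim xy range [ 0.46023312 -0.21444509] [ 0.48947895 -0.18412522]
circ 475.52911376953125 -198.89830017089844 15.758306503295898
shaft z min 0.15839246120339845
0.15 45 [ 0.472  -0.195   0.1644]
0.17 90 [ 0.4718 -0.1953  0.1805]
0.19 117 [ 0.4718 -0.1949  0.2003]
0.21 139 [ 0.4715 -0.1948  0.2208]
0.23 157 [ 0.4713 -0.1946  0.2404]
0.25 201 [ 0.471  -0.1945  0.2601]
0.27 74 [ 0.4709 -0.1943  0.2731]
tip [ 0.47473298 -0.19643978  0.1537    ]
scene predicted tip [318.61804052 121.42571338] bush [318.09202848 129.0127383 ]
```

The shaft axis is about 2 mm off the bushing axis in y, so I'll nudge it and descend to the cone.

```bash
python3 -m creep '[[-0.02,-0.04,0,0,0,0,-1],[0,0,0.2,0,0,0,-1],[0,0,0.2,0,0,0,-1],[0,0,0.2,0,0,0,-1],[0,0,0,0,0,0,-1],[0,0,0,0,0,0,-1]]'
python3 -c "
from bush import *
go(.4752,-.1985,.175)"
```

```text
time_s: 8.7
tcp_pos: [0.4746, -0.1989, 0.2719]
eef_rot: [0.2, 0.98, 0.0, -0.001]
ft_force: [0.1, -0.0, -1.8]
gripper_width: 0.0187
tcp [ 0.4746 -0.1989  0.2719] z [-0.0022  0.001  -1.    ] turn units [ 0.001 -0.034 -0.   ] v 0.015 F [ 0.1 -0.  -1.8]
move units [-0.012  0.011  1.939]
```

```bash
python3 -m creep '[[0,0,0.15,0,-0.03,0,-1],[0,0,0.15,0,0,0,-1],[0,0,0.15,0,0,0,-1],[0,0,0,0,0,0,-1],[0,0,0,0,0,0,-1]]'
python3 -c "
from bush import *
go(.4752,-.1985,.175)"
```

```text
time_s: 9.2
tcp_pos: [0.4747, -0.1988, 0.2475]
eef_rot: [0.199, 0.98, 0.0, 0.0]
ft_force: [0.3, -0.6, -0.3]
gripper_width: 0.0189
tcp [ 0.4747 -0.1988  0.2475] z [ 1.e-04  1.e-04 -1.e+00] turn units [ 0.001  0.    -0.   ] v 0.008 F [ 0.3 -0.6 -0.3]
move units [-0.006  0.01   1.45 ]
```

The tip is inside the upper bore with no contact force. Continuing.

```bash
python3 -m creep '[[0,0,0.15,0,0,0,-1],[0,0,0.15,0,0,0,-1],[0,0,0.15,0,0,0,-1],[0,0,0.15,0,0,0,-1],[0,0,0,0,0,0,-1],[0,0,0,0,0,0,-1]]'
python3 -c "
from bush import *
go(.4752,-.1985,.175)"
```

```text
time_s: 9.8
tcp_pos: [0.4747, -0.1988, 0.2147]
eef_rot: [0.199, 0.98, 0.0, -0.0]
ft_force: [-0.2, -0.1, -1.8]
gripper_width: 0.0188
tcp [ 0.4747 -0.1988  0.2147] z [-1.e-04  1.e-04 -1.e+00] turn units [ 0.    -0.001 -0.   ] v 0.011 F [-0.2 -0.1 -1.8]
move units [-0.006  0.01   0.795]
```

```bash
python3 -m creep '[[0,0,0.15,0,0,0,-1],[0,0,0.15,0,0,0,-1],[0,0,0.15,0,0,0,-1],[0,0,0.12,0,0,0,-1],[0,0,0,0,0,0,-1],[0,0,0,0,0,0,-1]]'
python3 -c "
from bush import *
go(.4752,-.1985,.175)"
```

```text
time_s: 10.4
tcp_pos: [0.4749, -0.1988, 0.1837]
eef_rot: [0.199, 0.98, 0.0, 0.0]
ft_force: [0.2, -0.7, -1.8]
gripper_width: 0.0189
tcp [ 0.4749 -0.1988  0.1837] z [ 2.e-04  0.e+00 -1.e+00] turn units [ 0.001  0.002 -0.   ] v 0.006 F [ 0.2 -0.7 -1.8]
move units [-0.003  0.009  0.175]
```

```bash
python3 -m creep '[[0,0,0.1,0,0,0,-1],[0,0,0.08,0,0,0,-1],[0,0,0,0,0,0,-1],[0,0,0,0,0,0,-1],[0,0,0,0,0,0,-1],[0,0,0,0,0,0,-1]]'
python3 - <<'E'
from bush import *
go(.4752,-.1985,.175)
for n in ['scene','wrist','top']: shot(n,n+'5')
b=np.load('pics/scene5.npz')['p']; cv2.imwrite('pics/s5c.png',cv2.resize(b[90:200,260:400],None,fx=5,fy=5)[:,:,::-1])
# head top height check
z=np.load('pics/wrist5.npz');c=cam('wrist',z['pos'],z['q']);p=z['p'];d=z['d'];hs=cv2.cvtColor(p,cv2.COLOR_RGB2HSV)
m=cv2.inRange(hs,(0,150,40),(8,255,255))|cv2.inRange(hs,(172,150,40),(180,255,255)); m[:200]=0;m[:,:280]=0;m[:,360:]=0
P=np.array([pt(c,u,v,d[v,u]) for v,u in zip(*np.nonzero(m))]); print('head z',np.percentile(P[:,2],[1,5,50,95,99]).round(4))
E
```

```text
time_s: 11.0
tcp_pos: [0.4754, -0.199, 0.1745]
eef_rot: [0.199, 0.98, -0.0, 0.001]
ft_force: [-0.0, 0.3, -1.7]
gripper_width: 0.0186
tcp [ 0.4754 -0.199   0.1745] z [ 1.4e-03 -3.0e-04 -1.0e+00] turn units [0.004 0.02  0.   ] v 0.003 F [-0.   0.3 -1.7]
move units [ 0.007  0.008 -0.01 ]
head z [0.1592 0.1626 0.1884 0.1932 0.2348]
```

View pics/s5c.png

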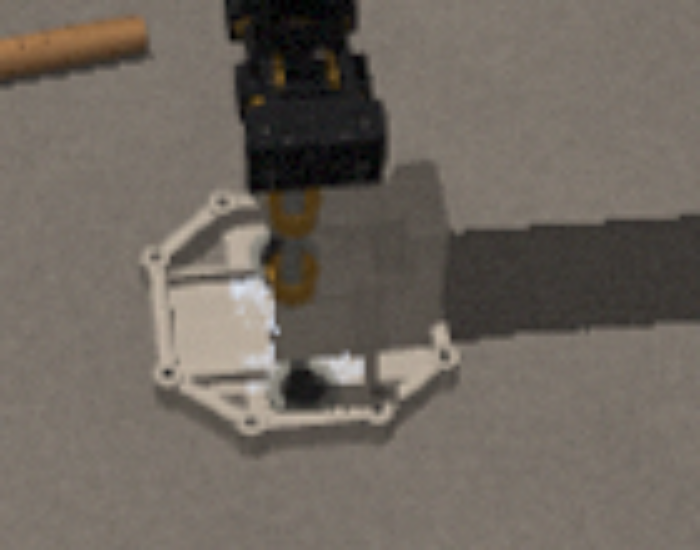

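View pics/wrist5.png

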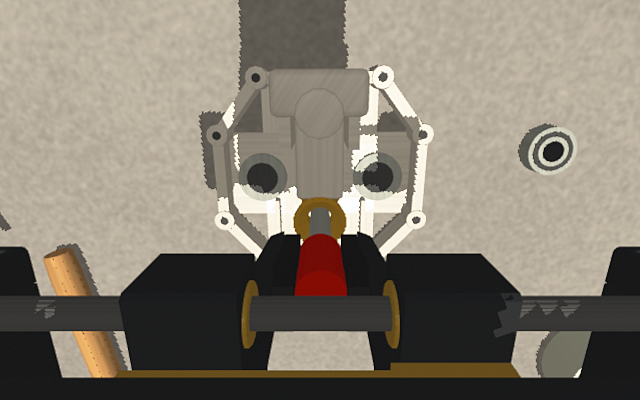

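View pics/top5.png

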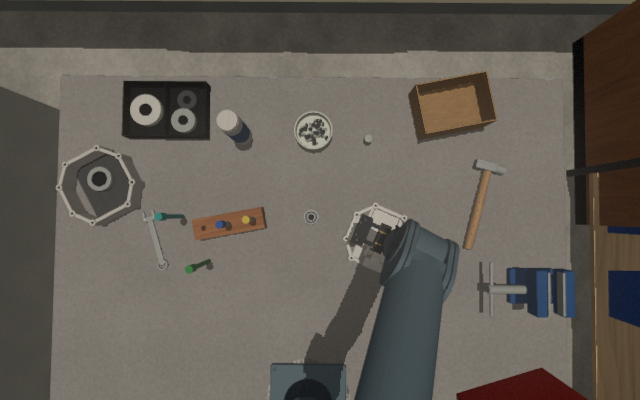

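The wrist view shows the shaft centred in the upper bushing at (320,215), and the scene crop shows it passing through both rings. The head top is at 0.193 m, so the tip is at about 0.023 m. The other objects sit where they were in the first top view. Handing in.

```bash
python3 -c "
from h import *
s=sense();print(abs(s['joint_velocities']).max(),s['gripper_width'],s['ft_force']);close_job()"
```

```text
0.0019109483960443035 0.018916204233970512 [-0.4671958  -0.45164686 -1.57646726]
the job is handed in; nothing more can be done
```

I took the red-headed shaft out of the rack, threaded it through both bushings and handed the job in at about 11 s, still gripped at a commanded 40 N. The hand-in gave no verdict.

Last checks:
- **Depth:** The TCP height put the shaft's lower end at about 22.5 mm above the table and the wrist camera's depth reading put it at about 23 mm. That leaves about 15 mm showing below the lower bushing and about 18 mm clear of the casing floor. The lower end itself was hidden, so I did not see it directly.
- **Position:** The TCP was within about 0.5 mm of the bushing axis and tilted about 0.0015 rad. The fingers were holding at 18.9 mm opening, the joints were practically still, and the wrist force was under 2 N.
- **Surroundings:** By eye in the last top view, the spare shafts and the other things on the bench were where they started.

Two things disagreed along the way. The top and scene cameras differed by about 5 mm on the bushing's y position, so I used the wrist camera's value, which lay between them. The arm also overshot about 18 mm on the move to the shaft and picked up a 2° tilt while carrying it; I corrected both before the grasp and the insertion.

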